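# Lift the suspect cell out of its rack with the tongs

## Robot

A 7-joint arm with a two-finger parallel gripper is mounted at the origin on a cart in front of the work surface, level with it; the furniture and walls round the work are solid. World frame = base frame: x ahead of the robot, y to its left, z up, the work surface at z = 0. Lengths are in m, angles in rad, forces in N, time in s.
With the tool pointing down it reaches from about 0.425 to 0.925 m from the base axis. Payload 6.8 kg.
Tool frame: the origin (TCP) lies on the centre line of the jaws, within the pads' length; the fingertips stand bot.tip_reach ahead of it and the grasp point (between the pads) lies 3 mm ahead of it (bot.tip_reach is the distance from the TCP to the fingertips, in m); z points along the fingers, y is the line along which they close (so a half turn about z gives the same grasp; the last joint's range is limited). The gripper opens to 85 mm and grips with 20 to 120 N. Pads are 22 mm wide; open, the fingers measure 114 mm over their backs; the gripper's body (76 mm by 85 mm) begins 54 mm behind the grasp point. The pads swing forward as they close: fully open they stand 13 mm farther back than shut.
Start: joints at [-1.424, 0.477, 0.022, 1.555, -0.011, 1.109, -0.083], TCP at [0.17, 0.653, 0.253] pointing down, gripper open.
Joint ranges: [-2.96, 2.96], [-0.34, 2.1], [-1.41, 1.46], [0.24, 2.44], [-1.37, 4.51], [0.17, 1.92], [-2.96, 2.96]. Speed limits (rad/s): [2.39, 2.39, 3.14, 3.14, 3.14, 3.14, 3.14].

## Interface

Orientations are given as a unit quaternion [w, x, y, z].
In Python, from station import bot gives the robot as it stands.
- The arm moves only by the tool jog_arm, never from a script. Its argument "deltas" is a list of rows, each a list of 7 numbers: the shift along the world's x, y, z in m, then the turn, a rotation vector about the world's x, y, z in rad, then the opening, from 0 (shut) to 1 (fully open). In form: [[x, y, z, rx, ry, rz, grip], ...]. A call has 1 to 10 rows; each row shifts and turns the commanded pose from where the row before left it; what a row does not reach is not made up. A row lasts 1/10 s, in which the tool goes at most 50 mm and 8.59 degrees, less where a joint would pass 70% of its speed; a pose out of reach is approached as far as the arm can. A call with a gripper value outside its range is refused whole. The fingers move at their own pace and stop on an object; "newtons" is the grip in N (left out, the last holds). Time passes only in rows, so rows that do not move let the fingers close. It gives the time, the measured TCP pose, the force, the opening and the grip force at its end, in the units of the state.
- bot.get_obs(): the state, without advancing time (a new reading comes with each control period).
- bot.read_camera(name): name is "scene" or "top" or "wrist"; returns a dict with "img" (420x560x3 uint8, red, green, blue), "K" (3x3 intrinsics, pixels), "eye" and "attitude" of the camera in the world. Camera axes: x right, y down, z forward; pixel columns grow to the right and rows downward; lengths in m; the calibration is good to about 2 mm. A picture is of the moment at which its call begins. There is no depth.
- bot.hand_in(): hands the job in; it is judged then, once.
The state is a dict: "t": time; "q": joint angles; "joint_vel": joint speeds; "joint_torque": joint torques, N m; "eef_pos": TCP position; "tool_rot": TCP orientation; "contact_force": force on the tool from outside, world axes, zero at the start; "torque": the same for the moment, N m; "gripper_width": opening from 0.0 (shut) to 1.0 (fully open); "grasp_force": force on a finger pad.
Only numpy, scipy, OpenCV 4.12 (cv2) and the standard library are available. Lean on these libraries where they do the work, as an engineer would, in place of code of your own. Each camera call takes 0.05 s, during which the arm holds its last target. There are 200 camera calls.

## Task

The battery cell standing in the little two-well rack may be leaking, so do not touch it with the gripper. Pick up the sprung tongs, close the jaws on the cell while it still stands in its well, and lift it out. Finish still holding it upright in the squeezed tongs, its lower end at least 10 cm above the worktop, and leave the other things where they are.

Things in the scene. Friction and masses are not known exactly. Their poses are not given: they have to be found in the camera images.
- tongs_grip (a point): Where to grip the tongs: midway between two flat black plates, each 60 mm long along x (30 mm either way), 24 mm high from the worktop up; this point is 12 mm up. x axis: towards the jaws; y: the line along which the arms close; z up. Width over the plates here: about 51 mm open, 28 mm with the cell in the jaws, 25 mm fully closed.
- tongs_jaw (a point): Centre between the two V jaws, 80 mm from tongs_grip along its x, 12 mm above the underside; axes as tongs_grip. Jaws are 20 mm high, 26 mm long along x; the narrowest gap between them is about 50 mm when open, 36 mm with the plates squeezed to 44 mm, 30 mm with the plates at 40 mm.
- tongs_left (a joint): Closing angle of the left arm (rad): 0 fully open, about 0.14 closed on the cell, 0.16 fully closed. The right arm always does the same.
- cell_center (a point): Centre of the battery cell, an upright cylinder 17 mm in diameter and 50 mm long, 23 g, standing in a well of the rack; its own y axis points up along the cylinder. At the start its centre is about 33 mm and its top 58 mm above the worktop.
- rack: Grey block fixed to the worktop, 64 x 36 x 20 mm, with two round wells 21 mm wide and 12 mm deep, 30 mm apart along its x; the cell stands in the one at +15 mm along x and shows 38 mm above the block, the other is empty. Origin: centre of the underside, on the worktop.
- cell: The same battery cell (origin on its side surface, half-way up).
- tongs: The tongs: steel with black hub, plates and V jaws, 215 mm long, 80 g, balanced about 79 mm ahead of the hub, lying on their side so that the arms open and close level, side by side. Origin under the hub, 85 mm behind tongs_grip; axes alike. A spring pushes the arms open: each plate resists with 5 N open, 10 N closed on the cell. A part squeeze (plates at 38 to 44 mm) carries the tongs with jaws open.
- correction_tape: Correction-tape mouse lying flat, 39 x 88 x 14 mm, origin at its underside; a bystander.
- sticky_notes: Block of sticky notes, 75 x 75 x 20 mm, origin at its underside; a bystander.
- binder_clip: Black binder clip, 45 x 32 x 17 mm, origin at its underside; a bystander.
Things that resemble listed ones, but are neither listed nor needed, are in the scene too. What is shaped like the cell but yellow is not meant.

How it is judged:
On the way, in this order (a step that is already met when the one before it is completed fails the run):
1. the tongs are picked up in the gripper while the cell still stands in its well (height (world z) of tongs_grip above 0.022 m and contact force between the fingers and tongs above 1 N and height (world z) of cell_center below 0.037 m), for 0.2 s.
2. the jaws are closed on the cell while it still stands in its well (contact force between the fingers and tongs above 2 N and contact force between tongs and cell above 1 N and height (world z) of cell_center below 0.04 m and horizontal distance between cell_center and tongs_jaw below 0.012 m), for 0.1 s.
At the end, for the whole second after the job is handed in: The gripper squeezes the tongs (over 2 N), the jaws hold the cell (over 1 N, cell centre within 30 mm of the jaw centre), the cell's centre is at least 120 mm above the worktop (lower end 95 mm), it is upright within 0.4 rad, still, and nothing but the tongs carries it (contact force between the fingers and tongs above 2 N and contact force between tongs and cell above 1 N and height (world z) of cell_center above 0.12 m and height (world z) of tongs_grip above 0.08 m and distance between cell_center and tongs_jaw below 0.03 m and angle between cell_center's own y axis and vertical below 0.4 rad and value of joint tongs_left above 0.1 rad and contact force between each of cell, tongs and rack below 0.05 N and linear speed of cell below 0.03 m/s); the arm keeps its last pose, push and grip.
It fails at once if the robot itself touches the cell (contact force between any of the fingers, the arm and cell above 0.3 N).
It fails at once if the correction tape moved by more than 20 mm (distance of correction_tape from where it was at the start of the episode above 0.02 m).
It fails at once if the sticky notes moved by more than 20 mm (distance of sticky_notes from where it was at the start of the episode above 0.02 m).
It fails at once if the binder clip moved by more than 20 mm (distance of binder_clip from where it was at the start of the episode above 0.02 m).
It also fails if it takes over 40 s, if anything falls off the work surface, if the arm or the gripper's body presses on something with over 40 N, if the wrist force passes 120 N, or if a joint passes its speed limit or range.

## Working session

There is one attempt and no reset: what is moved stays moved. The work goes in short steps, Python scripts to look and compute and a tool call to move; the robot and the scene stay as the last step left them, time stands still between calls to the robot, and variables do not carry over. Pictures are saved under pics/ and viewed, at most 10 in all, crops included, and the job is handed in when it is done.

Besides the shell and the picture viewer there is one more tool, called after "Emit:" by a JSON object that holds its "op" and its "data", one argument or row to a line. jog_arm: Moves the arm, as the interface text tells. Its arguments: {"type":"object","properties":{"deltas":{"type":"array"},"newtons":{"type":"number"}},"required":["deltas"]}

```bash
mkdir -p pics; cat > h.py <<'E'
import numpy as np,cv2
from station import bot
from scipy.spatial.transform import Rotation as R
def cam(n):
    c=bot.read_camera(n); return c
def rot(c):
    a=np.array(c["attitude"]); 
    return a if a.shape==(3,3) else R.from_quat(a[[1,2,3,0]]).as_matrix()
def ray(c,uv,z):
    d=rot(c)@np.linalg.inv(c["K"])@np.array([uv[0],uv[1],1.]); e=np.array(c["eye"])
    return (e+d*(z-e[2])/d[2]).round(4)
E
python3 - <<'E'
from h import *
for n in("top","scene"):
    c=cam(n); cv2.imwrite(f"pics/{n}0.png",c["img"][:,:,::-1]); print(n,c["K"],c["eye"],c["attitude"])
    np.savez(f"{n}0.npz",**c)
o=bot.get_obs();print(o, bot.tip_reach)
E
```

```text
top [[475.68585606   0.         269.74438076]
 [  0.         475.68585606 209.12678579]
 [  0.           0.           1.        ]] [ 0.36637032 -0.15847895  0.92015963] [ 0.0466242  -0.7014403   0.7093997  -0.05059403]
scene [[447.07668334   0.         283.62236783]
 [  0.         447.07668334 203.65395191]
 [  0.           0.           1.        ]] [0.03029957 0.54408204 0.55025977] [ 0.14833218 -0.23900768  0.83539074 -0.47222368]
{'t': 0.1, 'q': array([-1.42413174,  0.47771965,  0.02236171,  1.55634139, -0.01152373,
        1.10932407, -0.0831321 ]), 'joint_vel': array([ 3.39579999e-04,  2.70497496e-04, -4.16649417e-05, -2.87766552e-03,
        2.71860342e-04, -1.55242828e-03, -1.16868090e-03]), 'joint_torque': array([ 5.09749982e-03, -5.97761285e+01,  1.61427587e+00, -2.81954563e+01,
        1.29433358e-02,  5.01236980e-03, -2.21263997e-05]), 'eef_pos': array([0.16999909, 0.65272478, 0.25242653]), 'tool_rot': array([-5.15474983e-05,  1.27057617e-01,  9.91894989e-01, -8.30522789e-04]), 'contact_force': array([ 0.13399518, -0.44093375,  0.56623304]), 'torque': array([-0.00826416, -0.01521631,  0.01223901]), 'grasp_force': 0.0, 'gripper_width': 1.0014110265390697} 0.022
```

View pics/top0.png

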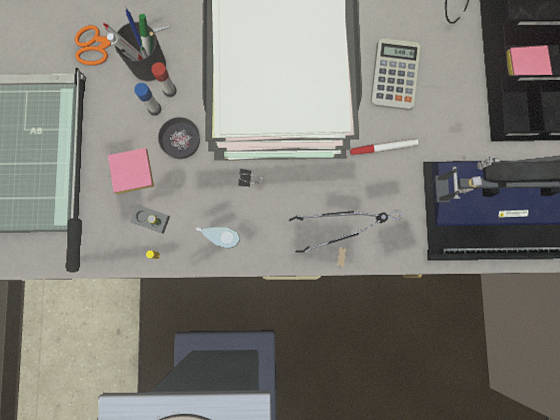

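View pics/scene0.png

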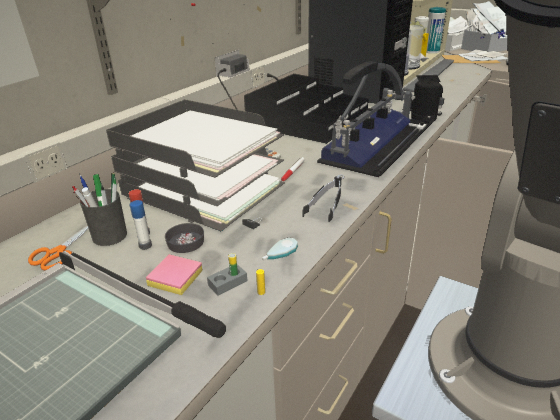

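The top view shows the tongs with the hub near (383,217) and the jaws near (295,218) and (300,250). The rack with the cell is near (150,219), the yellow decoy at (151,254), the tape at (220,237), the clip at (247,178) and the notes at (130,170). The scene view confirms this: cell in the rack at (233,265), decoy at (261,281).

```bash
python3 - <<'E'
from h import *
i=cv2.imread("pics/top0.png")
a=cv2.resize(i[195:270,280:410],None,fx=6,fy=6,interpolation=cv2.INTER_CUBIC)[:,:780]
s=cv2.imread("pics/scene0.png")
b=np.hstack([cv2.resize(i[200:265,125:190],(390,390)[:2] and (260,260)),cv2.resize(s[245:310,200:280],(320,260))])
cv2.imwrite("pics/crop0.png",a);b=cv2.copyMakeBorder(b,0,0,0,a.shape[1]-b.shape[1],0)
m=np.vstack([a[:330],b]);print(m.shape);cv2.imwrite("pics/crop0.png",m)
c=dict(np.load("top0.npz"));
for p,z in (((383,217),.012),((298,234),.012),((150,219),.058),((151,254),.05),((220,237),.01)):print(p,ray(c,p,z))
h=cv2.cvtColor(i,cv2.COLOR_BGR2HSV)[200:265,120:190]
E
```

```text
(590, 780, 3)
(383, 217) [ 0.4744 -0.3822  0.012 ]
(298, 234) [ 0.4434 -0.2178  0.012 ]
(150, 219) [0.47   0.0544 0.058 ]
(151, 254) [0.4067 0.0531 0.05  ]
(220, 237) [ 0.4395 -0.0684  0.01  ]
```

View pics/crop0.png

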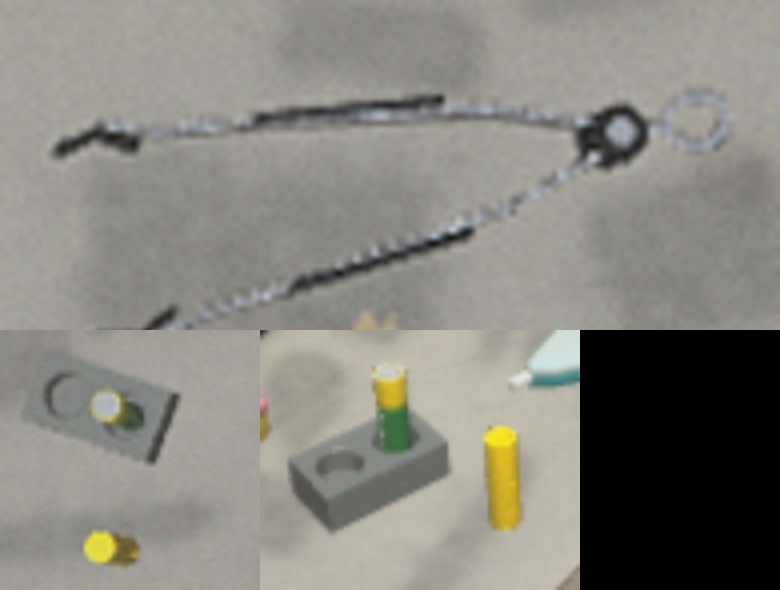

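Crop: the plates' centres are at image (338.2,213.3) and (343.5,238.3), the hub is at (383.7,217), and the cell top is at (151.7,219.2), in the rack's right well. The cell is green with a yellow and white top.

```bash
python3 - <<'E'
from h import *
c=dict(np.load("top0.npz"))
p1=ray(c,(338.2,213.3),.02);p2=ray(c,(343.5,238.3),.02);h=ray(c,(383.7,217),.024)
m=(p1+p2)/2;d=m-h;print("grip",m,"hub",h,"len",np.hypot(*d[:2]),"yaw",np.degrees(np.arctan2(d[1],d[0])),"gap",np.linalg.norm(p1-p2))
print("cell",ray(c,(151.7,219.2),.058))
for p in((132,205),(125.5,204),(169.5,214),(205,158),(357,158)):print(p,ray(c,p,.02))
E
```

```text
grip [ 0.45755 -0.29915  0.02   ] hub [ 0.473  -0.3806  0.024 ] len 0.08290238235418806 yaw 100.74065318572765 gap 0.048648329878835515
cell [0.4696 0.0513 0.058 ]
(132, 205) [0.5018 0.0987 0.02  ]
(125.5, 204) [0.5039 0.1112 0.02  ]
(169.5, 214) [0.4837 0.0269 0.02  ]
(205, 158) [ 0.5924 -0.04    0.02  ]
(357, 158) [ 0.5893 -0.3348  0.02  ]
```

Emit:
{"op": "jog_arm", "data": {
  "deltas": [
    [0.027, -0.03, 0, 0, 0, -0.042, 1],
    [0.027, -0.03, 0, 0, 0, -0.042, 1],
    [0.027, -0.03, 0, 0, 0, -0.042, 1],
    [0.027, -0.03, 0, 0, 0, -0.042, 1],
    [0.027, -0.03, 0, 0, 0, -0.042, 1],
    [0.027, -0.03, 0, 0, 0, -0.042, 1],
    [0.027, -0.03, 0, 0, 0, -0.042, 1],
    [0.027, -0.03, 0, 0, 0, -0.042, 1],
    [0.027, -0.03, 0, 0, 0, -0.042, 1],
    [0.027, -0.03, 0, 0, 0, -0.042, 1]
  ]
}}

```text
t: 1.1
eef_pos: [0.4408, 0.3517, 0.2531]
tool_rot: [-0.0, 0.332, 0.943, -0.0]
contact_force: [1.1, 0.9, -0.2]
gripper_width: 1.001
grasp_force: 0.0
```

Emit:
{"op": "jog_arm", "data": {
  "deltas": [
    [0.002, -0.045, 0, 0, 0, -0.05, 1],
    [0.002, -0.045, 0, 0, 0, -0.05, 1],
    [0.002, -0.045, 0, 0, 0, -0.05, 1],
    [0.002, -0.045, 0, 0, 0, -0.05, 1],
    [0.002, -0.045, 0, 0, 0, -0.05, 1],
    [0.002, -0.045, 0, 0, 0, -0.05, 1],
    [0.002, -0.045, 0, 0, 0, -0.05, 1],
    [0.002, -0.045, 0, 0, 0, -0.05, 1],
    [0.002, -0.045, 0, 0, 0, -0.05, 1],
    [0.002, -0.045, 0, 0, 0, -0.05, 1]
  ]
}}

```text
t: 2.1
eef_pos: [0.4596, -0.0985, 0.2533]
tool_rot: [-0.0, 0.555, 0.832, 0.0]
contact_force: [0.7, -0.1, 0.2]
gripper_width: 1.0
grasp_force: 0.0
```

Emit:
{"op": "jog_arm", "data": {
  "deltas": [
    [0, -0.04, 0, 0, 0, -0.05, 1],
    [0, -0.04, 0, 0, 0, -0.05, 1],
    [0, -0.04, 0, 0, 0, -0.05, 1],
    [0, -0.04, 0, 0, 0, -0.05, 1],
    [0, -0.02, 0, 0, 0, -0.01, 1],
    [0, 0, 0, 0, 0, 0, 1]
  ]
}}

```text
t: 2.7
eef_pos: [0.459, -0.2801, 0.2532]
tool_rot: [0.0, 0.64, 0.768, -0.001]
contact_force: [-0.1, 0.3, 0.0]
gripper_width: 0.998
grasp_force: 0.0
```

```bash
python3 - <<'E'
from h import *
c=cam("wrist");np.savez("w1.npz",**c);cv2.imwrite("pics/w1.png",c["img"][:,:,::-1])
o=bot.get_obs();print(o["eef_pos"],o["q"].round(2),bot.tip_reach)
Rm=R.from_quat(o["tool_rot"][[1,2,3,0]]).as_matrix();print(np.degrees(np.arctan2(Rm[1,1],Rm[0,1])))
E
```

```text
[ 0.45944994 -0.2778881   0.25299442] [-0.16  0.3   0.72  1.92 -0.23  1.01  0.85] 0.022
10.495217817760786
```

View pics/w1.png

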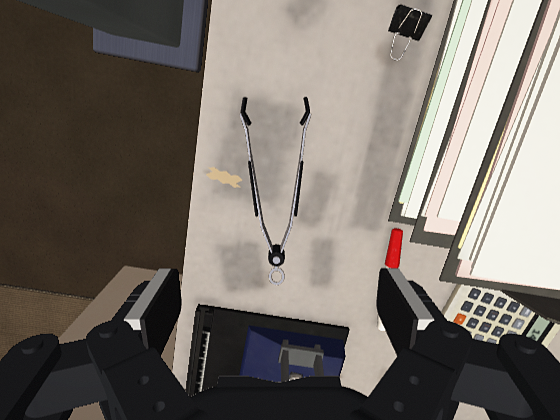

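The wrist view shows the tongs. The left plate runs (249,162)–(256,215), the right plate (301,162)–(296,215), the hub is at (276.5,257), and the jaws are at (245,110) and (306,110).

```bash
python3 - <<'E'
from h import *
c=dict(np.load("w1.npz"))
p1=ray(c,(252.5,188.5),.02);p2=ray(c,(298.5,188.5),.02);h=ray(c,(276.5,257),.024);j=ray(c,(275.5,110),.018)
m=(p1+p2)/2;d=j-h;print("grip",m,"hub",h,"jaw",j,"len",np.hypot(*(m-h)[:2]),np.hypot(*d[:2]),"yaw",np.degrees(np.arctan2(d[1],d[0])),"gap",np.linalg.norm(p1-p2))
E
```

```text
grip [ 0.4596 -0.2989  0.02  ] hub [ 0.4747 -0.3768  0.024 ] jaw [ 0.4453 -0.219   0.018 ] len 0.07934998424700539 0.16051541982002854 yaw 100.55387369826954 gap 0.049390282445031616
```

Emit:
{"op": "jog_arm", "data": {
  "deltas": [
    [0, -0.01, -0.03, 0, 0, 0, 1],
    [0, -0.009, -0.03, 0, 0, 0, 1],
    [0, 0, -0.03, 0, 0, 0, 1],
    [0, 0, -0.03, 0, 0, 0, 1],
    [0, 0, -0.03, 0, 0, 0, 1],
    [0, 0, -0.03, 0, 0, 0, 1],
    [0, 0, -0.02, 0, 0, 0, 1],
    [0, 0, -0.013, 0, 0, 0, 0.7],
    [0, 0, -0.006, 0, 0, 0, 0.6],
    [0, 0, 0, 0, 0, 0, 0.6]
  ],
  "newtons": 30
}}

```text
t: 3.75
eef_pos: [0.4602, -0.295, 0.0341]
tool_rot: [-0.0, 0.638, 0.77, 0.0]
contact_force: [0.1, 0.4, -0.6]
gripper_width: 0.603
grasp_force: 5.0
```

```bash
python3 - <<'E'
from h import *
c=cam("wrist");np.savez("w2.npz",**c);cv2.imwrite("pics/w2.png",c["img"][:,:,::-1])
o=bot.get_obs();print(o["eef_pos"],o["gripper_width"],o["grasp_force"],bot.tip_reach)
E
```

```text
[ 0.46051705 -0.29544641  0.03471758] 0.6000821555368779 5.047436713211937 0.022
```

View pics/w2.png

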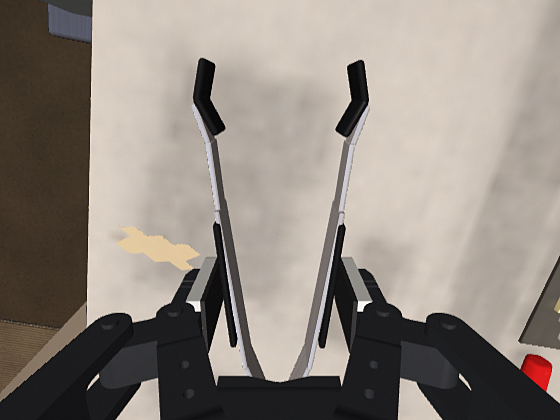

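The plates sit centrally between the pads (left near (222,285), right near (342,285)) and the jaws are open. The pads are still high on the plates, so I'll reopen a little, go lower, then part-squeeze.

Emit:
{"op": "jog_arm", "data": {
  "deltas": [
    [0, 0, 0, 0, 0, 0, 0.75],
    [0, 0, -0.005, 0, 0, 0, 0.75],
    [0, 0, -0.004, 0, 0, 0, 0.75],
    [0, 0, 0, 0, 0, 0, 0.6],
    [0, 0, 0, 0, 0, 0, 0.5],
    [0, 0, 0, 0, 0, 0, 0.48],
    [0, 0, 0, 0, 0, 0, 0.48],
    [0, 0, 0, 0, 0, 0, 0.48]
  ]
}}

```text
t: 4.6
eef_pos: [0.4607, -0.2959, 0.0262]
tool_rot: [0.0, 0.638, 0.77, 0.001]
contact_force: [-0.7, 2.9, 8.5]
gripper_width: 0.482
grasp_force: 9.8
```

Emit:
{"op": "jog_arm", "data": {
  "deltas": [
    [0, 0, 0.01, 0, 0, 0, 0.48],
    [0, 0, 0.015, 0, 0, 0, 0.48],
    [0, 0, 0.02, 0, 0, 0, 0.48],
    [0, 0, 0.02, 0, 0, 0, 0.48],
    [0, 0, 0.02, 0, 0, 0, 0.48],
    [0, 0, 0.02, 0, 0, 0, 0.48],
    [0, 0, 0.01, 0, 0, 0, 0.48],
    [0, 0, 0, 0, 0, 0, 0.48]
  ]
}}

```text
t: 5.4
eef_pos: [0.4609, -0.2963, 0.142]
tool_rot: [0.001, 0.638, 0.77, 0.001]
contact_force: [-0.7, 0.4, -0.3]
gripper_width: 0.479
grasp_force: 6.7
```

```bash
python3 - <<'E'
from h import *
c=cam("scene");np.savez("s3.npz",**c);s=c["img"][:,:,::-1]
w=cam("wrist");np.savez("w3.npz",**w)
a=cv2.resize(s[110:270,250:410],(400,400));b=cv2.resize(w["img"][:,:,::-1],(400,300))
b=cv2.copyMakeBorder(b,0,100,0,0,0)
cv2.imwrite("pics/m3.png",np.hstack([a,b]))
o=bot.get_obs();print(o["eef_pos"],o["gripper_width"],o["grasp_force"],o["contact_force"],o["torque"])
E
```

```text
[ 0.45996926 -0.29544212  0.14011775] 0.48064663023428295 6.727456509252079 [-0.3006287   0.83412825 -1.68885962] [0.01841342 0.06396834 0.04457012]
```

View pics/m3.png

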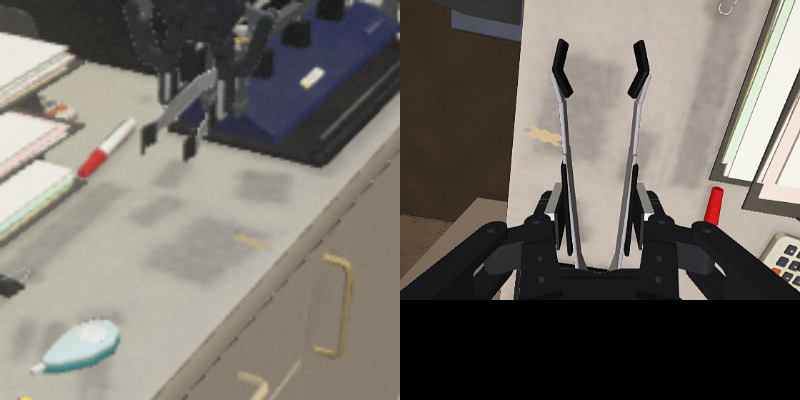

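The tongs are lifted with the jaws open: in the picture the jaws are at (150,138) and (190,145) in the left (scene) half, and at (562,68) and (641,68) in the right (wrist) half. I'll triangulate the jaw centre to check for droop.

```bash
cat >> h.py <<'E'
def tri(c1,p1,c2,p2):
    P=lambda c:np.array(c["K"])@np.hstack([rot(c).T,-rot(c).T@np.array(c["eye"])[:,None]])
    X=cv2.triangulatePoints(P(c1),P(c2),np.array(p1,float),np.array(p2,float));return (X[:3]/X[3]).ravel().round(4)
E
python3 - <<'E'
from h import *
s=dict(np.load("s3.npz"));w=dict(np.load("w3.npz"))
for p,q in (((310,165.2),(337,95)),((326,168),(227,95)),((318,166.6),(282,95))):print(tri(s,p,w,q))
# expected jaw if level: TCP + 80mm*dir, z-0.014 ; row ray check
print(ray(w,(282,95),.14),ray(w,(282,95),.127),ray(w,(282,95),.115),ray(w,(282,95),.10))
E
```

```text
[ 0.4642 -0.217   0.1275]
[ 0.4266 -0.2237  0.1266]
[ 0.4455 -0.2205  0.1268]
[ 0.4477 -0.2193  0.14  ] [ 0.4479 -0.2193  0.127 ] [ 0.448  -0.2193  0.115 ] [ 0.4482 -0.2193  0.1   ]
```

Emit:
{"op": "jog_arm", "data": {
  "deltas": [
    [0.002, 0.02, 0, 0, 0, 0, 0.48],
    [0.003, 0.035, 0, 0, 0, 0, 0.48],
    [0.003, 0.035, 0, 0, 0, 0, 0.48],
    [0.003, 0.035, 0, 0, 0, 0, 0.48],
    [0.003, 0.035, 0, 0, 0, 0, 0.48],
    [0.003, 0.035, 0, 0, 0, 0, 0.48],
    [0.003, 0.035, 0, 0, 0, 0, 0.48],
    [0.003, 0.025, 0, 0, 0, 0, 0.48],
    [0, 0.015, 0, 0, 0, 0, 0.48],
    [0, 0, 0, 0, 0, 0, 0.48]
  ]
}}

```text
t: 6.5
eef_pos: [0.4826, -0.0233, 0.1393]
tool_rot: [-0.001, 0.637, 0.771, -0.001]
contact_force: [-0.1, -0.8, -1.7]
gripper_width: 0.478
grasp_force: 6.7
```

```bash
python3 - <<'E'
from h import *
w=cam("wrist");np.savez("w4.npz",**w);cv2.imwrite("pics/w4.png",w["img"][:,:,::-1])
o=bot.get_obs();print(o["eef_pos"],o["gripper_width"],o["grasp_force"])
E
```

```text
[ 0.48252885 -0.02507407  0.13947435] 0.47927003825141556 6.728987650276395
```

View pics/w4.png

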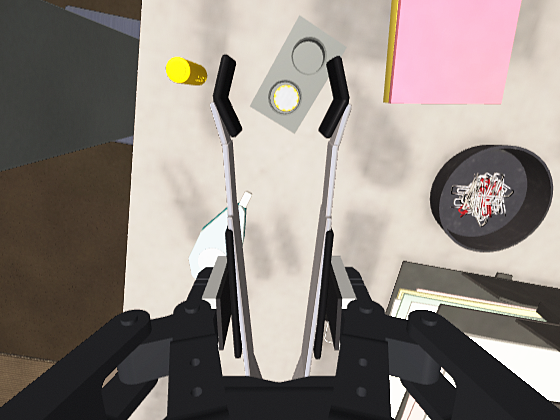

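The cell's top is at (286,97) between the open jaws, whose V vertices are at about (217,100) and (345,98). The decoy at (185,70) is clear on the left.

```bash
python3 - <<'E'
from h import *
w=dict(np.load("w4.npz"));c=ray(w,(286,97),.058);j=ray(w,(281,98.5),.133);print(c,j,c-j)
E
```

```text
[0.4727 0.0525 0.058 ] [0.4695 0.0518 0.133 ] [ 0.0032  0.0007 -0.075 ]
```

Emit:
{"op": "jog_arm", "data": {
  "deltas": [
    [0.002, 0.001, -0.015, 0, 0, 0, 0.48],
    [0, 0, -0.02, 0, 0, 0, 0.48],
    [0, 0, -0.015, 0, 0, 0, 0.48],
    [0, 0, -0.012, 0, 0, 0, 0.48],
    [0, 0, -0.012, 0, 0, 0, 0.48],
    [0, 0, -0.008, 0, 0, 0, 0.48],
    [0, 0, 0, 0, 0, 0, 0.48]
  ]
}}

```text
t: 7.25
eef_pos: [0.4845, -0.0252, 0.0573]
tool_rot: [-0.001, 0.639, 0.77, -0.001]
contact_force: [0.2, -0.4, -0.3]
gripper_width: 0.481
grasp_force: 6.7
```

```bash
python3 - <<'E'
from h import *
w=cam("wrist");s=cam("scene");np.savez("w5.npz",**w)
a=w["img"][:,:,::-1][0:200,150:410];b=s["img"][:,:,::-1][190:320,180:300]
cv2.imwrite("pics/m5.png",np.hstack([cv2.resize(a,(455,350)),cv2.resize(b,(323,350))]))
o=bot.get_obs();print(o["eef_pos"],o["gripper_width"],o["grasp_force"],o["contact_force"])
E
```

```text
[ 0.48532194 -0.0249678   0.05839701] 0.47815874610701536 6.729419592884369 [-0.0023657   0.0515116  -0.72386766]
```

View pics/m5.png

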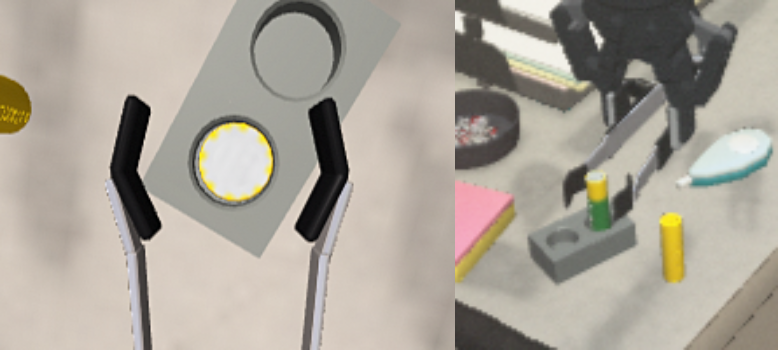

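The cell stands between the jaws, with its top at (236,161). The V vertices are at (118,173) and (343,175), so the cell is about 2 mm ahead and 1 mm to the right. I'll nudge the arm by that and close.

Emit:
{"op": "jog_arm", "data": {
  "deltas": [
    [0.001, 0.002, -0.001, 0, 0, 0, 0.48],
    [0, 0, 0, 0, 0, 0, 0.44],
    [0, 0, 0, 0, 0, 0, 0.4],
    [0, 0, 0, 0, 0, 0, 0.36],
    [0, 0, 0, 0, 0, 0, 0.33],
    [0, 0, 0, 0, 0, 0, 0.3],
    [0, 0, 0, 0, 0, 0, 0.2],
    [0, 0, 0, 0, 0, 0, 0.15],
    [0, 0, 0, 0, 0, 0, 0.15],
    [0, 0, 0, 0, 0, 0, 0.15]
  ],
  "newtons": 35
}}

```text
t: 8.35
eef_pos: [0.4862, -0.0228, 0.0573]
tool_rot: [0.0, 0.638, 0.77, 0.0]
contact_force: [-0.6, -0.1, -0.6]
gripper_width: 0.318
grasp_force: 35.0
```

Emit:
{"op": "jog_arm", "data": {
  "deltas": [
    [0, 0, 0, 0, 0, 0, 0.15],
    [0, 0, 0.005, 0, 0, 0, 0.15],
    [0, 0, 0.01, 0, 0, 0, 0.15],
    [0, 0, 0.02, 0, 0, 0, 0.15],
    [0, 0, 0.025, 0, 0, 0, 0.15],
    [0, 0, 0.025, 0, 0, 0, 0.15],
    [0, 0, 0.025, 0, 0, 0, 0.15],
    [0, 0, 0.015, 0, 0, 0, 0.15],
    [0, 0, 0.005, 0, 0, 0, 0.15],
    [0, 0, 0, 0, 0, 0, 0.15]
  ]
}}

```text
t: 9.35
eef_pos: [0.4864, -0.0226, 0.1881]
tool_rot: [0.0, 0.638, 0.77, 0.001]
contact_force: [-0.1, -0.2, -1.9]
gripper_width: 0.318
grasp_force: 34.9
```

Emit:
{"op": "jog_arm", "data": {
  "deltas": [
    [0, 0, 0, 0, 0, 0, 0.15],
    [0, 0, 0, 0, 0, 0, 0.15],
    [0, 0, 0, 0, 0, 0, 0.15]
  ]
}}

```text
t: 9.65
eef_pos: [0.4856, -0.0229, 0.1866]
tool_rot: [-0.0, 0.638, 0.77, -0.001]
contact_force: [1.2, -0.6, -1.8]
gripper_width: 0.32
grasp_force: 34.9
```

```bash
python3 - <<'E'
from h import *
w=cam("wrist");s=cam("scene");np.savez("w6.npz",**w);np.savez("s6.npz",**s)
a=w["img"][:,:,::-1][0:200,150:410];b=s["img"][:,:,::-1][150:310,170:320]
cv2.imwrite("pics/m6.png",np.hstack([cv2.resize(a,(455,350)),cv2.resize(b,(328,350))]))
o=bot.get_obs();print(o["eef_pos"],o["gripper_width"],o["grasp_force"],o["contact_force"])
E
```

```text
[ 0.48586721 -0.02288967  0.18684179] 0.31607840411791044 34.93781946133822 [-0.13599923 -0.43821203 -1.65977223]
```

View pics/m6.png

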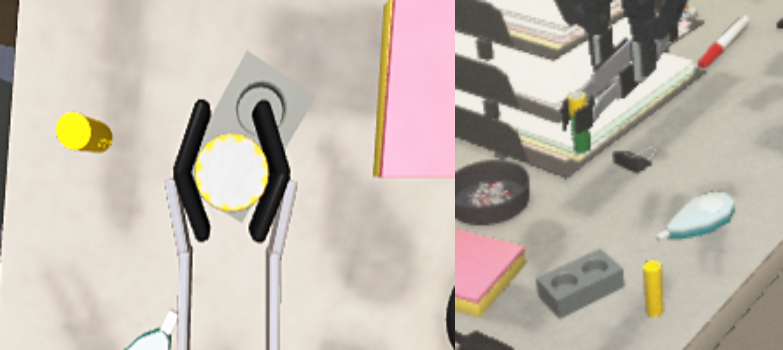

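The cell is held upright in the jaws (top at (232,172)), and both wells of the rack are empty. Its centre is at about 0.16 m, and the bystanders haven't moved.

```bash
python3 -c "
from station import bot
print(bot.hand_in())"
```

```text
the job is handed in; nothing more can be done
None
```

The job is handed in: the cell is held upright in the squeezed tongs, its lower end about 13–14 cm above the worktop by my estimate, and the other things look unmoved; the judge's result wasn't shown.

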